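# Bolt the rice box shut

## Robot

A 7-joint arm with a two-finger parallel gripper is mounted at the origin on the work surface. World frame = base frame: x ahead of the robot, y to its left, z up, the work surface at z = 0. Lengths are in m, angles in rad, forces in N, time in s.
With the tool pointing down it reaches from about 0.425 to 0.925 m from the base axis. Payload 6.8 kg.
Tool frame: the origin (TCP) lies at the very end of the fingers, on their centre line; the grasp point (between the pads) lies grasp_offset behind it (grasp_offset is the distance from the TCP to the grasp point, in m); z points along the fingers, y is the direction in which the jaws open and shut (so a half turn about z gives the same grasp; the last joint's range is limited). The gripper opens to 85 mm and grips with 20 to 120 N. Pads are 22 mm wide; open, the fingers measure 114 mm over their backs; the gripper's body (76 mm by 85 mm) begins 54 mm behind the grasp point. The pads swing forward as they close: fully open they stand 13 mm farther back than shut.
Start: joints at [-0.108, 0.477, 0.022, 1.555, -0.011, 1.109, -0.083], TCP at [0.675, 0, 0.231] pointing down, gripper open.
Joint ranges: [-2.96, 2.96], [-0.34, 2.1], [-1.41, 1.46], [0.24, 2.44], [-1.37, 4.51], [0.17, 1.92], [-2.96, 2.96]. Speed limits (rad/s): [2.39, 2.39, 3.14, 3.14, 3.14, 3.14, 3.14].

## Interface

Orientations are given as a unit quaternion [w, x, y, z].
In Python, from station import * gives the robot as it stands.
- The arm moves only by the shell command python3 -m handwheel 'ROWS' [FORCE]. ROWS is JSON, one flat list of numbers, 7 for each row, row after row: the shift along the world's x, y, z in cm, then the turn, a rotation vector about the world's x, y, z in degrees, then the opening, from 0 (shut) to 1 (fully open). In form: [tx, ty, tz, ax, ay, az, fingers, tx, ty, tz, ax, ay, az, fingers, ...]. A call has 1 to 8 rows; each row is the pose to reach, as a shift and turn from the pose measured when the call began; what a row does not reach only later rows make up. A row lasts 1/12 s, in which the tool goes at most 41.7 mm and 7.16 degrees, less where a joint would pass 70% of its speed; a pose out of reach is approached as far as the arm can. A call with a gripper value outside its range is refused whole. The fingers move at their own pace and stop on an object; FORCE is the grip in N (left out, the last holds). Time passes only in rows, so rows that repeat a pose let the fingers close. It gives the time, the measured TCP pose, the force and the opening at its end, in the units of the state.
- get_obs(): the state, without advancing time (a new reading comes with each control period).
- read_camera(name): name is "scene" or "side" or "wrist"; returns the picture (400x640x3 uint8, red, green, blue); there is no depth.
- camera_info(name): a dict with "fx", "fy", "cx", "cy" (pixels), "R" (3x3) and "t" (3): a world point X has camera coordinates R X + t; the wrist camera has in their place "mount" (4x4, takes a point from camera to tool coordinates, whose origin is the TCP and whose axes are the flange's). Camera axes: x right, y down, z forward; pixel columns grow to the right and rows downward; lengths in m; the calibration is good to about 2 mm. A picture is of the moment at which its call begins: read the wrist's pose just before it. camera_info takes no time and is no camera call.
- hand_in(): hands the job in, once; it reports no verdict.
The state is a dict: "t": time; "q": joint angles; "joint_vel": joint speeds; "joint_torque": joint torques, N m; "eef_pos": TCP position; "tool_rot": TCP orientation; "contact_force": force on the tool from outside, world axes, zero at the start; "torque": the same for the moment, N m; "gripper_width": opening from 0.0 (shut) to 1.0 (fully open).
Only numpy, scipy, OpenCV 4.12 (cv2) and the standard library are available. Lean on these libraries where they do the work, as an engineer would, in place of code of your own. Each camera call takes 0.05 s, during which the arm holds its last target. There are 200 camera calls.

## Task

Lock the bamboo rice box: with a fingertip, push the slotted disc on its lid round by a stud until its slot lines up with the steel bolt, then push the bolt by its upright plate through the slot until it is fully home in the keeper. Only push with the fingers - lift or carry nothing - leave the sauce bottle, bowls and bamboo lid where they stand, and finish with the hand clear.

Things in the scene. Friction and masses are not known exactly. Their poses are not given: they have to be found in the camera images.
- box: Low bamboo rice box, fixed, 310 x 206 mm, lid top 100 mm above the counter. Origin: centre of its underside. +x: the way the bolt is pushed home; z up. On the lid along y = 0, from -x to +x: metal guide channel (x -131 to -9 mm, 25 wide, top 124 mm above the counter), slotted disc (axis x = 30 mm), keeper (x 69 to 98 mm, 27 wide, top 126 mm above the counter).
- disc_axis (a point): Point on the disc's vertical axis at the height of its top face (122 mm above the counter, box x = 30 mm). Dark steel disc of radius 36 mm; a straight slot 21 mm wide, 14 mm deep, open above, runs right across it through the axis between two D-shaped halves. It turns with friction (about 0.03 N m) and stays where it is left.
- disc (a joint): Angle of the disc, rad, growing counter-clockwise from above, travel -0.35 to 3.49; starts between 0.55 and 2.59. At 0 and again at 3.14 the slot lies along the box's x axis, in line with the bolt (either will do; no stop or click there). The bolt passes only with the slot within about 0.1 rad of the line.
- stud_a (a point): Centre of the top of one of the two upright steel studs on the disc, each 10 mm across and 24 mm tall above the disc's top (top 146 mm above the counter), 24 mm from the disc's axis. At disc angle 0 this one lies on the box's +y side of the axis; the line through the two studs is square to the slot.
- stud_b (a point): Centre of the top of the other stud, opposite stud_a (on the box's -y side at disc angle 0).
- bolt: Steel bolt (about 180 g), 121 long, 14 wide, 12 mm high, sliding with light friction (under 2 N) in the guide, which keeps it down. Origin: underside of its rounded nose tip, 108 mm above the counter; +x along the push. Nose starts at box x -16 to -10 mm, short of the disc rim (-6 mm); fully home it touches the keeper's stop at box x = 92 mm (about 105 mm of travel).
- push_plate (a point): Centre of the rear (-x) face of the upright plate at the bolt's tail, the face to push on: 24 mm wide, 24 mm tall, 6 mm thick, from 126 to 150 mm above the counter, 121 mm behind the nose tip. The rear end of the bolt is flush with it.
- keeper_stop (a point): Centre of the keeper's stop face, where the bolt's nose arrives when it is fully home (box x = 92 mm, 114 mm above the counter).
- sauce: Bystander: amber sauce bottle with a white push dispenser, 60 mm across, 167 mm tall, standing loose. Origin: centre of its underside.
- bowls: Bystander: two white ceramic bowls stacked one in the other, 116 mm across, 69 mm tall in all. Origin: centre of the underside.
- lid: Bystander: round bamboo pot lid, 140 mm across, 12 mm thick with a knob to 28 mm, lying loose. Origin: centre of its underside.
Mind the look-alikes: they are no part of the job. Of the things shaped like the bolt, the steel one is meant.

How it is judged:
On the way, in this order (a step that is already met when the one before it is completed fails the run):
1. the slot is turned into line with the bolt (within 0.15 rad) before the bolt is through ((value of joint disc between -0.15 and 0.15 rad or value of joint disc between 2.9916 and 3.2916 rad) and x of bolt in the frame of box below 0.06 m), for 0.1 s.
2. the bolt is pushed through the disc and home in the keeper, nose within 6 mm of the stop (x of bolt in the frame of box above 0.086 m), for 0.1 s.
At the end, for the whole second after the job is handed in: The bolt lies at rest through the disc's slot with its nose within 6 mm of the keeper's stop, in line with the box, the slot within 0.15 rad of the bolt's line, and the sauce bottle, bowls and bamboo lid are within 20 mm of where they began (x of bolt in the frame of box above 0.086 m and horizontal distance between bolt and keeper_stop below 0.008 m and angle between the x axis of bolt and the x axis of box, either way round below 0.1 rad and (value of joint disc between -0.15 and 0.15 rad or value of joint disc between 2.9916 and 3.2916 rad) and linear speed of bolt below 0.02 m/s and distance of each of sauce, bowls, lid from where it was at the start of the episode below 0.02 m); the robot touches nothing.
It fails at once if the bolt is lifted (nose or plate more than 8 mm up) (z of bolt in the frame of box above 0.1165 m or z of push_plate in the frame of box above 0.1463 m).
It fails at once if a bystander is lifted, carried or knocked away (distance of any of sauce, bowls, lid from where it was at the start of the episode above 0.03 m or angle between sauce's own z axis and vertical above 0.4 rad).
It also fails if it takes over 67 s, if anything falls off the work surface, if the arm or the gripper's body presses on something with over 40 N, if the wrist force passes 120 N, or if a joint passes its speed limit or range.

## Working session

There is one attempt and no reset: what is moved stays moved. The work goes in short steps, Python scripts to look and compute and a shell command to move; the robot and the scene stay as the last step left them, time stands still between calls to the robot, and variables do not carry over. Pictures are saved under pics/ and viewed, on a budget of 10 in all, crops included, one or two more only if the job needs it, and the job is handed in when it is done.

```bash
mkdir -p pics
cat > h.py <<'E'
from station import *
import numpy as np, cv2, json
def snap(n,f,crop=None,s=1):
    im=read_camera(n)[:,:,::-1]
    cv2.imwrite('pics/full_'+f,im)
    if crop: im=im[crop[1]:crop[3],crop[0]:crop[2]]
    if s!=1: im=cv2.resize(im,None,fx=s,fy=s,interpolation=cv2.INTER_CUBIC)
    cv2.imwrite('pics/'+f,im)
def cam(n):
    c=camera_info(n)
    if 'R' in c: return np.array(c['R']),np.array(c['t']),c
    from scipy.spatial.transform import Rotation as Ro
    o=get_obs(); q=o['tool_rot']; T=np.eye(4); T[:3,:3]=Ro.from_quat([q[1],q[2],q[3],q[0]]).as_matrix(); T[:3,3]=o['eef_pos']
    M=np.linalg.inv(T@np.array(c['mount'])); return M[:3,:3],M[:3,3],c
def onplane(C,u,v,z):
    R,t,c=C; d=R.T@np.array([(u-c['cx'])/c['fx'],(v-c['cy'])/c['fy'],1]); o=-R.T@t
    return o+d*(z-o[2])/d[2]
def proj(C,X):
    R,t,c=C; p=R@np.array(X)+t; return c['fx']*p[0]/p[2]+c['cx'],c['fy']*p[1]/p[2]+c['cy']
E
python3 - <<'E'
from h import *
np.set_printoptions(precision=4,suppress=True)
snap('scene','s1.png',s=1.25); snap('wrist','w1.png',s=1.25)
o=get_obs(); print({k:np.round(v,3) for k,v in o.items()})
for n in ('scene','side'):
    R,t,c=cam(n); print(n,-R.T@t,R[2],c['fx'])
print(camera_info('wrist'))
E
```

```text
{'t': np.float64(0.1), 'q': array([-0.108,  0.478,  0.022,  1.556, -0.011,  1.109, -0.083]), 'joint_vel': array([ 0.   , -0.002, -0.   , -0.002, -0.001,  0.001, -0.   ]), 'joint_torque': array([  0.006, -59.777,   1.614, -28.195,   0.013,   0.005,  -0.   ]), 'eef_pos': array([ 0.674, -0.   ,  0.23 ]), 'tool_rot': array([-0.001,  0.707,  0.707, -0.001]), 'contact_force': array([-0.221,  0.646,  0.421]), 'torque': array([-0.002, -0.034,  0.034]), 'gripper_width': np.float64(1.001)}
scene [ 0.9602 -0.0441  0.8178] [-0.5217  0.1146 -0.8454] 378.3158326801108
side [0.4489 1.089  0.7844] [ 0.0706 -0.8322 -0.5499] 506.47913624604047
{'fx': 293.19660782604006, 'fy': 293.19660782604006, 'cx': 316.0210865314872, 'cy': 199.00302056409734, 'mount': array([[-0.0011, -0.966 , -0.2586,  0.0652],
       [ 1.    , -0.0011, -0.0001,  0.0006],
       [-0.0002, -0.2586,  0.966 , -0.1424],
       [ 0.    ,  0.    ,  0.    ,  1.    ]])}
```

View pics/s1.png

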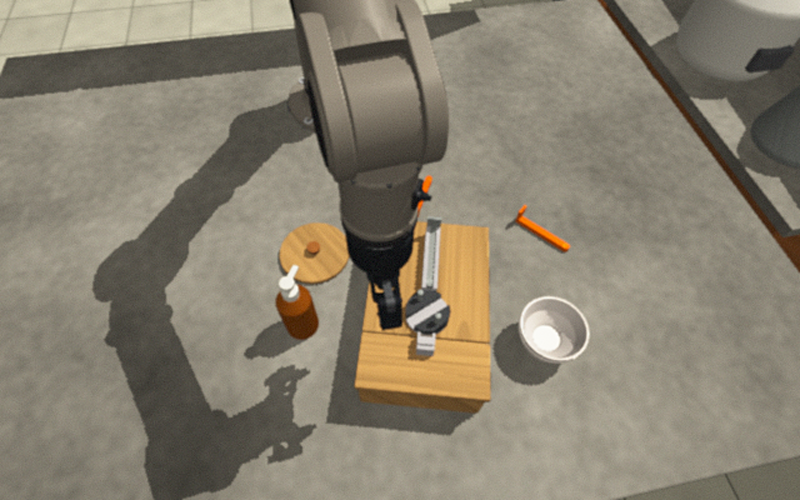

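View pics/w1.png

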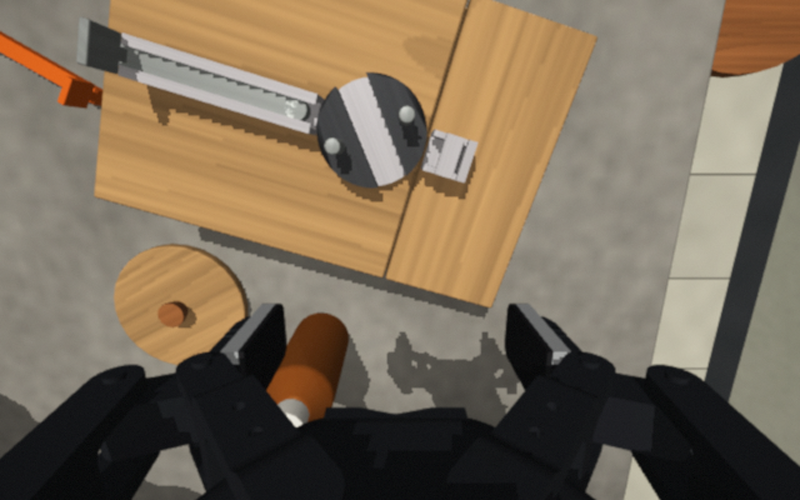

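The scene view shows the box at centre, with the steel bolt in its guide and the disc at (428,311). The wrist view shows the bolt plate at (97,43), the studs at (332,146) and (407,114), and the keeper at (450,157).

Possible look-alikes for the bolt:
- Orange piece on the counter, right of the box: scene (543,230).
- Orange piece beside the box's -x end: scene (425,190), wrist (60,75).
- Grey steel bolt in the guide: wrist plate (97,43), nose (295,108). I choose this one.

I'll check that choice in a close crop.

Run:
```python
import cv2
im=cv2.imread('pics/full_w1.png')[0:165,50:390]
cv2.imwrite('pics/w1c.png',cv2.resize(im,None,fx=2.35,fy=2.35,interpolation=cv2.INTER_CUBIC))
```

```text
(no output)
```

View pics/w1c.png

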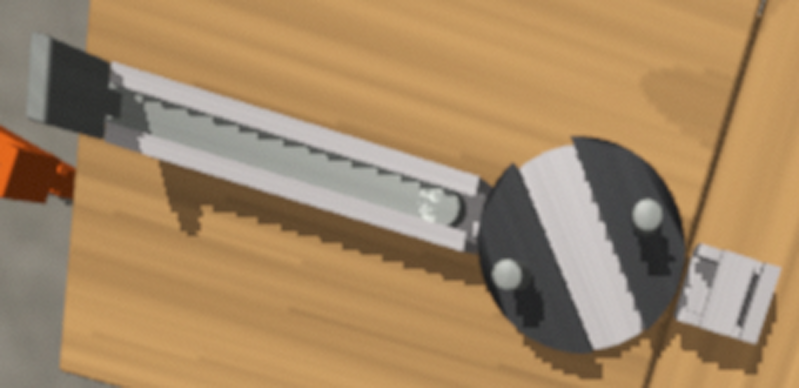

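The crop shows the grey steel bolt lying in the guide: plate top at crop (38,78), rounded nose at (460,208), stud tops at (508,272) and (648,214), and keeper centre at (728,293). The orange piece at the left edge is a decoy.

```bash
cat >> h.py <<'E'
def rep(P,C,s=2.35,ox=50,oy=0):
    return {k:onplane(C,u/s+ox,v/s+oy,z) for k,(u,v,z) in P.items()}
E
python3 - <<'E'
from h import *
np.set_printoptions(precision=4,suppress=True)
C=cam('wrist')
r=rep(dict(sa=(508,272,.146),sb=(648,214,.146),pl=(38,78,.150),plr0=(35,34,.15),plr1=(27,120,.15),kp=(728,293,.126),nose=(462,208,.118),s1=(547,152,.122),s2=(617,342,.122),g1=(110,64,.124),g2=(480,177,.124),g3=(463,250,.124)),C)
for k,v in r.items(): print(k,v)
ax=(r['sa']+r['sb'])/2; print('axis',ax,np.linalg.norm(r['sa']-r['sb']))
d=lambda a:np.degrees(np.arctan2(a[1],a[0]))
print('box dir', d(r['kp']-r['pl']),d(r['kp']-ax),d(ax-r['pl']),d(r['g2']-r['g1']))
print('slot',d(r['s2']-r['s1']),'studs',d(r['sa']-r['sb']))
E
```

```text
sa [0.6379 0.0686 0.146 ]
sb [0.6821 0.0859 0.146 ]
pl [0.5042 0.123  0.15  ]
plr0 [0.5058 0.1344 0.15  ]
plr1 [0.4985 0.1119 0.15  ]
kp [0.7107 0.0618 0.126 ]
nose [0.6182 0.0905 0.118 ]
s1 [0.6488 0.1077 0.122 ]
s2 [0.672  0.0448 0.122 ]
g1 [0.5084 0.1338 0.124 ]
g2 [0.6262 0.0997 0.124 ]
g3 [0.6191 0.0763 0.124 ]
axis [0.66   0.0773 0.146 ] 0.04746497122113952
box dir -16.510108557089687 -16.93064990997469 -16.372955301831187 -16.16364314799803
slot -69.74671869595758 studs -158.67754619345834
```

```bash
python3 -m handwheel '[-1,2,0,0,0,-7,0,-2,4,0,0,0,-14,0,-3,6,0,0,0,-21,0,-4,8,0,0,0,-28,0,-5.6,8.6,0,0,0,-35,0,-5.6,8.6,0,0,0,-42,0,-5.6,8.6,0,0,0,-49,0,-5.6,8.6,0,0,0,-56,0]' 30
python3 -m handwheel '[0,0,0,0,0,-7,0,0,0,0,0,0,-14,0,0,0,0,0,0,-21,0,0,0,0,0,0,-28,0,0,0,0,0,0,-35,0,0,0,0,0,0,-42,0,0,0,0,0,0,-49,0,0,0,0,0,0,-56,0]'
python3 -m handwheel '[0,0,0,0,0,-7,0,0,0,0,0,0,-14,0,0,0,0,0,0,-20,0,0,0,0,0,0,-20,0]'
python3 - <<'E'
from h import *
o=get_obs();print(np.round(o['eef_pos'],4),np.round(o['tool_rot'],4),np.round(o['q'],2),o['t'])
snap('wrist','w2.png',s=1.25)
E
```

```text
t: 0.77
eef_pos: [0.6179, 0.0863, 0.2301]
tool_rot: [-0.001, 0.957, 0.29, -0.001]
contact_force: [0.0, 0.3, -1.0]
gripper_width: 0.001
t: 1.43
eef_pos: [0.6175, 0.0863, 0.2296]
tool_rot: [-0.001, 0.981, -0.196, -0.001]
contact_force: [0.6, 0.7, 0.2]
gripper_width: 0.0
t: 1.77
eef_pos: [0.6171, 0.0865, 0.2291]
tool_rot: [-0.001, 0.931, -0.365, -0.001]
contact_force: [0.1, 0.6, -0.3]
gripper_width: -0.007
[0.6171 0.0865 0.2291] [-6.000e-04  9.309e-01 -3.652e-01 -8.000e-04] [-0.6   0.42  0.49  1.71 -0.22  1.06 -2.36] 1.7667
```

View pics/w2.png

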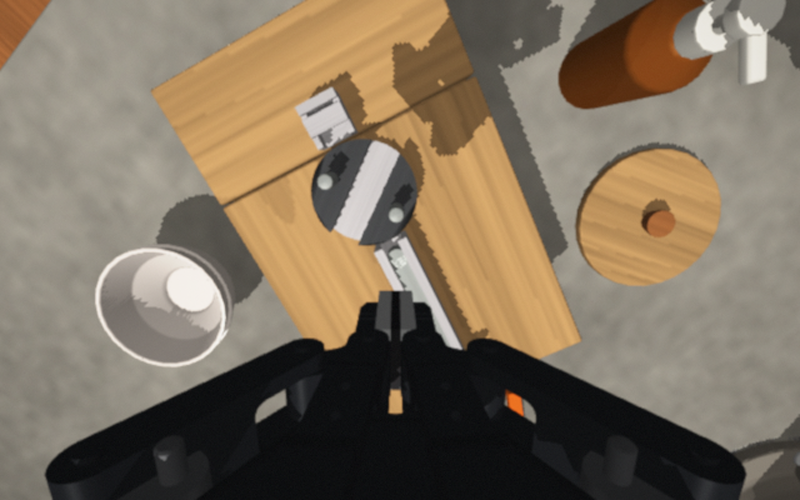

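The wrist view now shows the shut fingertips at (396,300), about 14 mm wide. Stud A is at (396,215), stud B at (325,182) and the keeper at (325,115).

Run:
```python
from h import *
np.set_printoptions(precision=4,suppress=True)
C=cam('wrist')
r=rep(dict(sa=(396.5,215,.146),sb=(325,182.5,.146),kp=(325,118,.126),s1=(397,146,.122),s2=(347,239,.122)),C,1.25,0)
for k,v in r.items(): print(k,v)
d=lambda a:np.degrees(np.arctan2(a[1],a[0]))
ax=(r['sa']+r['sb'])/2;print(ax,d(r['kp']-ax),d(r['s1']-r['s2']),d(r['sa']-r['sb']))
```

```text
sa [0.6368 0.0678 0.146 ]
sb [0.6809 0.0863 0.146 ]
kp [0.7106 0.0615 0.126 ]
s1 [0.6672 0.0394 0.122 ]
s2 [0.6446 0.1076 0.122 ]
[0.6589 0.0771 0.146 ] -16.75347983983453 -71.69793764146493 -157.23974853210177
```

```bash
python3 -m handwheel '[0,0,-3,0,0,0,0,0,0,-6,0,0,0,0,0,0,-8.5,0,0,0,0,0,0,-9.5,0,0,0,0,0,0,-9.5,0,0,0,0,0.6,-0.5,-9.5,0,0,0,0,0.6,-0.5,-9.5,0,0,0,0]'
python3 -m handwheel '[0.3,-0.3,0,0,0,0,0,0.5,-0.6,0,0,0,0,0,0.7,-0.9,0,0,0,0,0,0.9,-1.1,0,0,0,0,0,1.1,-1.25,0,0,0,0,0,1.3,-1.4,0,0,0,0,0,1.5,-1.5,0,0,0,0,0,1.5,-1.5,0,0,0,0,0]'
python3 - <<'E'
from h import *
snap('wrist','w3.png',(180,40,500,280),2.5)
E
```

```text
t: 2.4
eef_pos: [0.6255, 0.0802, 0.1361]
tool_rot: [-0.001, 0.932, -0.363, 0.001]
contact_force: [1.1, 0.1, 0.3]
gripper_width: 0.002
t: 3.07
eef_pos: [0.6413, 0.065, 0.1363]
tool_rot: [-0.001, 0.932, -0.363, 0.002]
contact_force: [-0.8, -1.0, -0.8]
gripper_width: -0.001
```

View pics/w3.png

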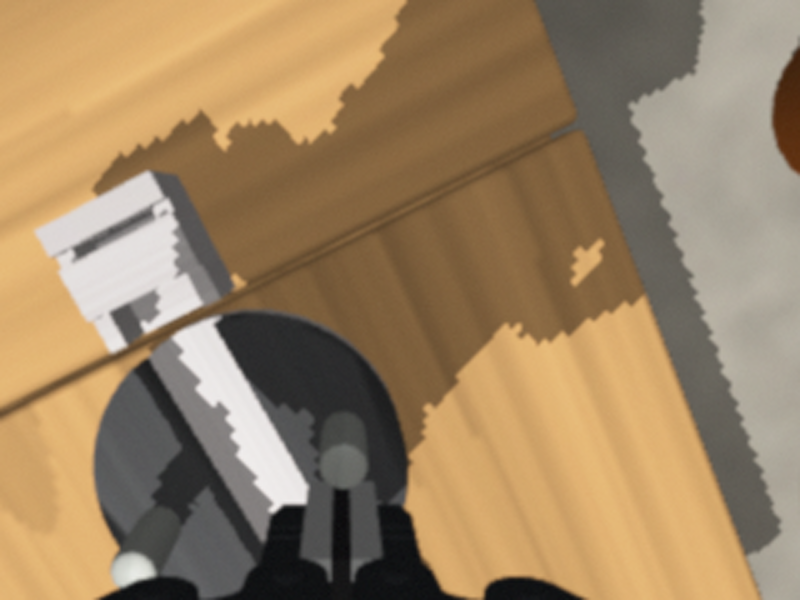

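The disc turned: slot right edge runs (213,322) to (308,486), stud A is at (343,466) ahead of the finger, and stud B is at (133,572). The lid seam runs (0,411) to (580,125), square to the bolt.

Run:
```python
from h import *
np.set_printoptions(precision=4,suppress=True)
C=cam('wrist')
r=rep(dict(sa=(343,466,.146),sb=(133,570,.146),e1=(213,320,.122),e2=(309,488,.122),k1=(37,232,.126),k2=(152,170,.126),m1=(0,411,.1),m2=(580,125,.1),b1=(583,130,.1),b2=(755,590,.1)),C,2.5,180,40)
d=lambda a,b:np.degrees(np.arctan2(*(r[b]-r[a])[1::-1]))
for k,v in r.items(): print(k,v)
print('studs',d('sb','sa')+90,'slot',d('e2','e1'),'keeper',d('k1','k2')+90,'seam',d('m1','m2')+90,'edge',d('b2','b1'))
print((r['sa']+r['sb'])/2,np.linalg.norm(r['sa']-r['sb']))
```

```text
sa [0.6534 0.0534 0.146 ]
sb [0.6655 0.0993 0.146 ]
e1 [0.6904 0.0575 0.122 ]
e2 [0.6482 0.0688 0.122 ]
k1 [0.7273 0.0702 0.126 ]
k2 [0.7198 0.0442 0.126 ]
m1 [0.7107 0.1191 0.1   ]
m2 [ 0.6653 -0.0312  0.1   ]
b1 [ 0.664  -0.0311  0.1   ]
b2 [0.5393 0.0068 0.1   ]
studs -14.79837475752521 slot -14.956187318856266 keeper -16.134734883196245 seam -16.7977665180088 edge -16.90992812105747
[0.6594 0.0764 0.146 ] 0.04746689125896488
```

The slot is about 2° from the bolt's line, and the limit is about 5.7°. Next I back off, lift, and go behind the plate with the tool turned to the box axis.

```bash
python3 -m handwheel '[-0.8,0.8,0,0,0,0,0,-1.2,1.2,2,0,0,0,0,-1.2,1.2,6,0,0,0,0,-4.5,2.5,6,0,0,7,0,-8,3.9,6,0,0,14,0,-11.5,5.3,6,0,0,21,0,-15,6.5,6,0,0,26,0,-17.3,6.9,6,0,0,26,0]'
python3 -m handwheel '[0,0,0,0,0,0,0,0,0,0,0,0,0,0]'
python3 - <<'E'
from h import *
snap('wrist','w4.png',(120,30,520,300),2)
o=get_obs();print(np.round(o['eef_pos'],4),np.round(o['tool_rot'],4),np.round(o['q'],2))
E
```

```text
t: 3.78
eef_pos: [0.4643, 0.1361, 0.1959]
tool_rot: [-0.002, 0.99, -0.14, 0.001]
contact_force: [0.4, 0.6, -0.4]
gripper_width: 0.002
t: 3.95
eef_pos: [0.4627, 0.1372, 0.1961]
tool_rot: [-0.002, 0.99, -0.138, 0.0]
contact_force: [-1.1, 0.0, -0.4]
gripper_width: 0.002
[0.4643 0.1368 0.1963] [-0.0025  0.9903 -0.1391  0.0011] [-0.73  0.2   0.36  2.06 -0.1   0.89 -2.16]
```

View pics/w4.png

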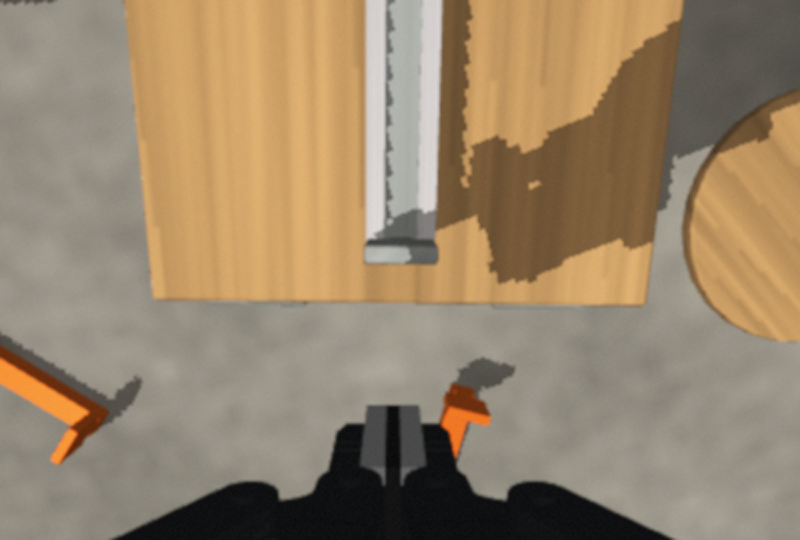

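The plate's rear top edge runs (365,263) to (437,263), and the fingertips at (392,410) are nearly centred behind it.

Run:
```python
from h import *
C=cam('wrist')
p=onplane(C,401/2+120,264/2+30,.15); ax=np.array([.6594,.0768])
o=get_obs()['eef_pos']; th=np.radians(-16.7); e=np.array([np.cos(th),np.sin(th)]);n=np.array([-e[1],e[0]])
print(p,'box',(p[:2]-ax)@e*1e3+30,(p[:2]-ax)@n*1e3,'tcp',(o[:2]-ax)@e*1e3+30,(o[:2]-ax)@n*1e3,np.round(e,3))
```

```text
[0.50231122 0.12319378 0.15      ] box -133.79490662581316 -0.7041099251666937 tcp -174.05202822145472 1.3720768660384859 [ 0.958 -0.287]
```

```bash
python3 -m handwheel '[-0.05,-0.16,-3,0,0,0,0,-0.05,-0.16,-6.2,0,0,0,0,-0.05,-0.16,-6.2,0,0,0,0,1.2,-0.54,-6.2,0,0,0,0,2.3,-0.85,-6.2,0,0,0,0,2.3,-0.85,-6.2,0,0,0,0]'
python3 -m handwheel '[0.9,-0.27,0,0,0,0,0,1.8,-0.54,0,0,0,0,0,2.7,-0.81,0,0,0,0,0,3.5,-1.05,0,0,0,0,0,4.2,-1.26,0,0,0,0,0,4.9,-1.47,0,0,0,0,0,5.5,-1.65,0,0,0,0,0,5.5,-1.65,0,0,0,0,0]'
```

```text
t: 4.5
eef_pos: [0.4919, 0.1275, 0.1361]
tool_rot: [-0.003, 0.99, -0.14, 0.004]
contact_force: [0.7, 0.5, 0.2]
gripper_width: -0.003
t: 5.17
eef_pos: [0.5484, 0.1104, 0.1362]
tool_rot: [-0.003, 0.99, -0.141, 0.004]
contact_force: [0.5, 1.0, 0.0]
gripper_width: 0.002
```

```bash
python3 -m handwheel '[0.7,-0.2,0,0,0,0,0,1.4,-0.42,0,0,0,0,0,2.1,-0.63,0,0,0,0,0,2.7,-0.81,0,0,0,0,0,3.3,-0.99,0,0,0,0,0,3.8,-1.14,0,0,0,0,0,3.8,-1.14,0,0,0,0,0]'
python3 - <<'E'
from h import *
snap('wrist','w5.png',(150,20,470,260),2.5)
o=get_obs();print(np.round(o['eef_pos'],4),np.round(o['contact_force'],1))
E
```

```text
t: 5.75
eef_pos: [0.5877, 0.0984, 0.1363]
tool_rot: [-0.003, 0.99, -0.141, 0.005]
contact_force: [-0.5, -0.8, 0.1]
gripper_width: -0.001
[0.5871 0.0986 0.1363] [-0.3  0.3 -0.6]
```

View pics/w5.png

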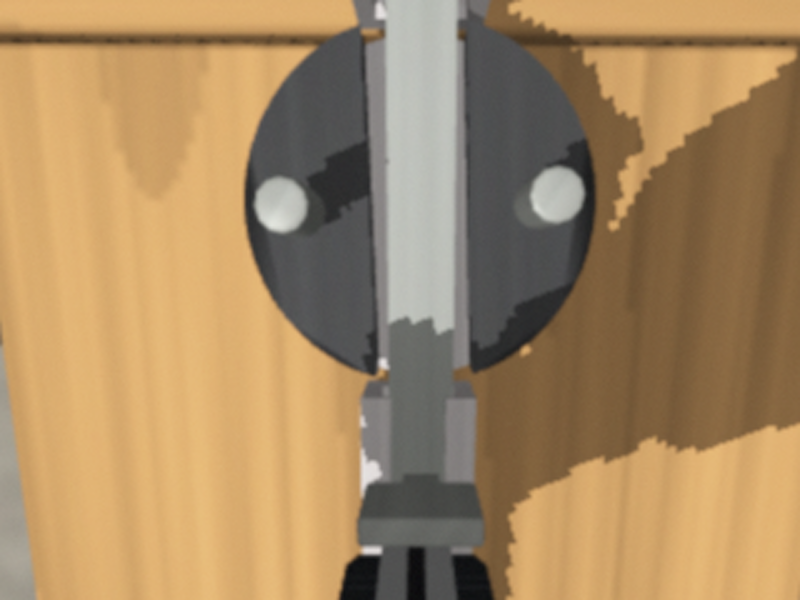

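The bolt is through the slot, which is centred on it, and the plate at (420,530) is still touching the fingertips. I'll push the last few millimetres in small steps, watching the force.

```bash
python3 -m handwheel '[0.1,-0.03,0,0,0,0,0,0.2,-0.06,0,0,0,0,0,0.3,-0.09,0,0,0,0,0,0.3,-0.09,0,0,0,0,0]'
python3 -m handwheel '[0.1,-0.03,0,0,0,0,0,0.2,-0.06,0,0,0,0,0,0.2,-0.06,0,0,0,0,0]'
```

```text
t: 6.13
eef_pos: [0.59, 0.0978, 0.1362]
tool_rot: [-0.003, 0.99, -0.141, 0.005]
contact_force: [-0.7, -0.0, -0.1]
gripper_width: -0.002
t: 6.38
eef_pos: [0.592, 0.0972, 0.1362]
tool_rot: [-0.003, 0.99, -0.141, 0.004]
contact_force: [-0.5, 0.4, -0.5]
gripper_width: -0.001
```

```bash
python3 -m handwheel '[0.1,-0.03,0,0,0,0,0,0.2,-0.06,0,0,0,0,0,0.2,-0.06,0,0,0,0,0]'
python3 -m handwheel '[0.1,-0.03,0,0,0,0,0,0.2,-0.06,0,0,0,0,0,0.2,-0.06,0,0,0,0,0]'
```

```text
t: 6.63
eef_pos: [0.5922, 0.0973, 0.136]
tool_rot: [-0.003, 0.99, -0.141, 0.002]
contact_force: [-6.9, 1.8, 5.7]
gripper_width: 0.001
t: 6.88
eef_pos: [0.5922, 0.0974, 0.1358]
tool_rot: [-0.003, 0.99, -0.14, 0.0]
contact_force: [-8.1, 2.0, 6.4]
gripper_width: 0.003
```

The tip stalled at x = 0.592 with an 8 N reaction, so the bolt is against the stop. I'll back off and look.

```bash
python3 -m handwheel '[-1,0.3,0,0,0,0,0,-3,0.9,0,0,0,0,0,-5,1.5,2,0,0,0,0,-5,1.5,6,0,0,0,0,-3,0.9,9,0,0,0,0,-1,0.3,11,0,0,0,0,-1,0.3,11,0,0,0,0,-1,0.3,11,0,0,0,0]'
python3 - <<'E'
from h import *
snap('wrist','w6.png',(160,20,480,260),2.5)
o=get_obs();print(np.round(o['eef_pos'],4),np.round(o['contact_force'],1))
E
```

```text
t: 7.55
eef_pos: [0.5836, 0.0999, 0.2471]
tool_rot: [-0.004, 0.99, -0.141, 0.002]
contact_force: [0.3, 0.0, -0.1]
gripper_width: 0.001
[0.582  0.1003 0.2456] [ 0.5  0.  -0.4]
```

View pics/w6.png

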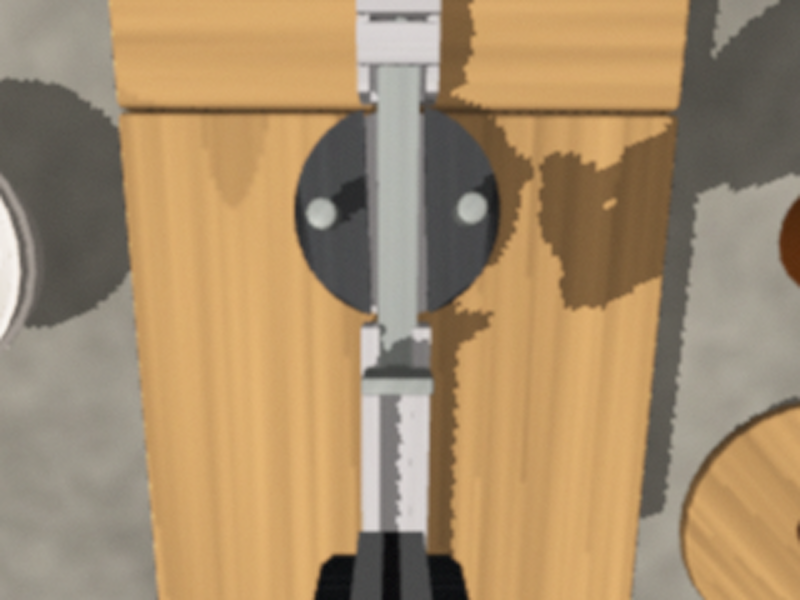

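The bolt passes under the keeper, the plate's rear edge is at (398,394), and the studs are at (321,212) and (471,207). The bowls, sauce bottle and lid are standing where they were. I'll check the numbers, then hand in.

Run:
```python
from h import *
C=cam('wrist')
r=rep(dict(p=(398,394,.15),sa=(471,207.5,.146),sb=(321,212.5,.146)),C,2.5,160,20)
ax=(r['sa']+r['sb'])/2; th=np.radians(-16.7); e=np.array([np.cos(th),np.sin(th)])
print(ax,'rear box x',(r['p']-ax)[:2]@e*1e3+30,'nose',(r['p']-ax)[:2]@e*1e3+151)
d=(r['sa']-r['sb']);print('slot off deg',np.degrees(np.arctan2(d[1],d[0]))+90+16.7)
if abs((r['p']-ax)[:2]@e*1e3+59)<4: hand_in(); print('handed in')
```

```text
[0.65703748 0.07735146 0.146     ] rear box x -27.96433160862115 nose 93.03566839137885
slot off deg 2.2704125756950297
the job is handed in; nothing more can be done
handed in
```

The box is locked and the job is handed in; no verdict was reported.

- **What I did:** With the shut fingertips I pushed stud A about 55° counter-clockwise to the 3.14 alignment. I then pushed the steel bolt by its plate through the slot until it stopped against the keeper, where the tip stalled with about an 8 N reaction.
- **Last checks:**
  - The camera puts the bolt's nose at box x ≈ 93 mm; the stop is at 92 mm, so this agrees within calibration error.
  - The slot is about 2.3° (0.04 rad) off the bolt's line, inside the 0.15 rad limit.
  - The hand is raised clear, with about zero contact force.
  - The bowls, sauce bottle and lid looked undisturbed in the last picture; I did not measure them.
  - No check failed. The job finished at about 7.7 s of the 67 s allowed.

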